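# Set a seal into the corner of its stamping guide

## Task

Stamp with the big oblong stone seal: pick it up and press it upright into the inside corner of the L-shaped wooden guide on the board, its broader side flat against the longer leg and its narrower side flat against the shorter leg, foot pressed down on the paper. Finish while still gripping it and pressing it firmly against both legs and the paper; do not let go. Leave the other two seals, the paperweight and the brush where they are.

Things in the scene. Friction and masses are not known exactly. Their poses are not given: they have to be found in the camera images.
- seal: The big stone seal, an upright rectangular block: 46 mm along its own x, 34 mm along its own y, 62 mm tall (the top 6 mm is a raised step 36 x 24 mm), about 0.2 to 0.33 kg. It stands on the table at the start. Origin at the centre of its underside, z up. All three seals are of the same pale stone; this is the largest, and the only one with an oblong (not square or round) foot.
- guide_corner (a point): The inside corner of the guide, at the height of the sheet's upper face (13 mm above the table), with the axes of the board. The inner face of the long leg is the plane x = 0 here, that of the short leg is y = 0; the free space for the seal is at negative x and negative y. The seal in place has its origin at x = -17 mm, y = -23 mm, z = 0 here, its own x axis along the y axis here (either way round).
- board: Fixed plywood stamping board 240 (x) x 260 (y) mm, 12 mm thick, lying on the table, origin at the centre of its underside. It carries a sheet of paper and a dark wooden L-shaped seal guide, both fixed to it. At no turn its x points away from the robot, its y to the robot's left.
- sheet: The sheet of paper fixed on the board, 210 x 230 mm, 1 mm thick, upper face 13 mm above the table; origin at the centre of its underside. The seal's foot rubs on it with a friction coefficient of about 0.25 to 0.4, so the downward push takes up part of a sideways push: some 14 N towards each leg with about 7 N down seats the seal firmly.
- long_leg: Long leg of the guide: 140 mm along the board's y, 16 mm thick, 18 mm high above the sheet, on the far (board +x) side of the corner, fixed and rigid. Origin at the low end of its inner face at board +y: it reaches from there 140 mm towards -y and 16 mm towards +x. Stone rubs on both legs with a friction coefficient of about 0.25 to 0.4, so a seal pressed on them is held back from sinking onto the sheet.
- short_leg: Short leg of the guide: 80 mm along the board's x, 16 mm thick, 18 mm high above the sheet, on the board's +y side of the corner, fixed and rigid. Origin at the inside corner: it reaches from there 80 mm towards -x and 16 mm towards +y.
- round_seal: Bystander: round stone seal, 34 mm diameter, 70 mm tall with a domed top, standing on the table; origin at the centre of its underside.
- small_seal: Bystander: small square stone seal, 24 x 24 mm, 50 mm tall, standing on the table; origin at the centre of its underside.
- paperweight: Bystander: brass bar paperweight 22 x 150 x 14 mm with a 10 mm tall stud, lying on the near side of the board (long side along the board's y); origin at the centre of its underside.
- brush: Bystander: brush 220 mm long lying on the table near the robot, along its own x, handle to -x, under 25 mm high; origin under its middle.
Mind the look-alikes: they are no part of the job. Leave any yellow look-alike of the seal alone.

How it is judged:
By the outcome, as a careful person would: the job done as asked, in the order asked, and still so for the second after the job is handed in, while the arm keeps its last pose, push and grip.
It also fails if it takes over 48 s, if anything falls off the work surface, if the arm or the gripper's body presses on something with over 40 N, if the wrist force passes 120 N, or if a joint passes its speed limit or range.

## Robot

A 6-joint arm with a two-finger parallel gripper is mounted at the origin on the work surface. World frame = base frame: x ahead of the robot, y to its left, z up, the work surface at z = 0. Lengths are in m, angles in degrees, forces in N, time in s.
With the tool pointing down it reaches from about 0.375 to 0.9 m from the base axis. Payload 3.1 kg.
Tool frame: the origin (TCP) lies at the very end of the fingers, on their centre line; the grasp point (between the pads) lies 19 mm behind it; z points along the fingers, y is the line along which they close (so a half turn about z gives the same grasp; the last joint's range is limited). The gripper opens to 87 mm and grips with 3 to 60 N. Pads are 19 mm wide; open, the fingers measure 117 mm over their backs; the gripper's body (75 mm by 190 mm) begins 51 mm behind the grasp point.
Start: joints at [54.861, 30.224, 82.088, -0, 67.689, -10.227], TCP at [0.263, 0.567, 0.223] pointing down, gripper open.
Joint ranges: [-176.69, 176.69], [-43.24, 126.21], [12.49, 139.97], [-82, 262], [0, 151.66], [-163.58, 163.58]. Speed limits (degrees/s): [159.86, 159.86, 180, 180, 180, 180].

## Interface

Orientations are given as a 3x3 rotation matrix whose columns are the frame's x, y, z axes.
In Python, from rig import readout, cams, bot gives the robot as it stands.
- The arm moves only by the shell command python3 -m inch 'ROWS'. ROWS is JSON, a list of rows, each a list of 5 numbers: the shift along the world's x, y, z in cm, then the turn about the world's z in degrees, then the finger opening in cm, from 0 to 8.7. In form: [[dx, dy, dz, twist, fingers], ...]. A call has 1 to 10 rows; each row is the pose to reach, as a shift and turn from the pose commanded when the call began; what a row does not reach only later rows make up. A row lasts 1/12 s, in which the tool goes at most 41.7 mm and 7.16 degrees, less where a joint would pass 70% of its speed; a pose out of reach is approached as far as the arm can. A call with a gripper value outside its range is refused whole. The fingers move at their own pace and stop on an object; the grip force is fixed at half the most. Time passes only in rows, so rows that repeat a pose let the fingers close. It gives the time, the measured TCP pose, the force, the opening and the grip force at its end, in the units of the state.
- readout.read_state(): the state, without advancing time (a new reading comes with each control period).
- cams.capture(name): name is "side" or "top" or "wrist"; returns a dict with "image" (384x512x3 uint8, blue, green, red), "intrinsics" (3x3 intrinsics, pixels), "k1" (the pictures are not rectified: a ray, as slopes to the right and down, at radius r is drawn at 1 + k1 r^2 times it, then the intrinsics apply), "xyz" and "rotation" of the camera in the world; the wrist camera has in their place "tool_from_camera" (4x4, takes a point from camera to tool coordinates, whose origin is the TCP and whose axes are the flange's). Camera axes: x right, y down, z forward; pixel columns grow to the right and rows downward; lengths in m; the calibration is good to about 2 mm. A picture is of the moment at which its call begins: read the wrist's pose just before it. There is no depth.
- bot.hand_in(): hands the job in; it is judged then, once.
The state is a dict: "time_s": time; "joint_positions": joint angles; "qvel": joint speeds; "tau": joint torques, N m; "position": TCP position; "tcp_rot": TCP orientation; "force": force on the tool from outside, world axes, zero at the start; "moment": the same for the moment, N m; "opening": opening from 0.0 (shut) to 1.0 (fully open); "grasp_force": force on a finger pad.
Only numpy, scipy, OpenCV 4.12 (cv2) and the standard library are available. Lean on these libraries where they do the work, as an engineer would, in place of code of your own. Each camera call takes 0.05 s, during which the arm holds its last target. There are 200 camera calls.

## Working session

There is one attempt and no reset: what is moved stays moved. The work goes in short steps, Python scripts to look and compute and a shell command to move; the robot and the scene stay as the last step left them, time stands still between calls to the robot, and variables do not carry over. Pictures are saved under pics/ and viewed, at most 10 in all, crops included, and the job is handed in when it is done.

```bash
mkdir -p pics; ls
cat > h.py <<'E'
import cv2,numpy as np
from rig import readout,cams,bot
def snap(n,f):
    s=readout.read_state(); c=cams.capture(n); cv2.imwrite('pics/'+f,c['image'])
    if n=='wrist':
        T=np.array(c['tool_from_camera']); R=np.array(s['tcp_rot'])
        c['rotation']=R@T[:3,:3]; c['xyz']=R@T[:3,3]+np.array(s['position'])
    d={k:np.array(c[k]).tolist() for k in('intrinsics','k1','xyz','rotation')}
    import json; json.dump(d,open('pics/'+f+'.json','w')); return c
def ld(f):
    import json; return json.load(open('pics/'+f+'.json'))
def px2w(c,uv,z):
    K=np.array(c['intrinsics']);k=float(c['k1'])
    p=cv2.undistortPoints(np.array(uv,float).reshape(-1,1,2),K,np.array([k,0,0,0.]))[:,0]
    d=np.c_[p,np.ones(len(p))]@np.array(c['rotation']).T; o=np.array(c['xyz'])
    return o+d*((np.array(z)-o[2])/d[:,2])[:,None]
def w2px(c,P):
    R=np.array(c['rotation']);t=-R.T@np.array(c['xyz'])
    return cv2.projectPoints(np.array(P,float),cv2.Rodrigues(R.T)[0],t,np.array(c['intrinsics']),np.array([float(c['k1']),0,0,0]))[0][:,0]
E
python3 - <<'E'
from h import *
for n in('top','side'): c=snap(n,n+'1.png'); print(n,c['xyz'],c['k1'])
print({k:v for k,v in readout.read_state().items()})
E
```

```text
pics
top [ 0.28402429 -0.02536092  0.93900208] -0.024850839311803513
side [ 0.35402847 -0.84389927  0.4970711 ] -0.18933003586687133
{'time_s': 0.1, 'joint_positions': array([ 5.48619149e+01,  3.02737631e+01,  8.21479933e+01, -1.38096898e-04,
        6.76910045e+01, -1.02276054e+01]), 'qvel': array([-0.05875497, -0.07952712, -0.25064519, -0.02792747,  0.01964596,
       -0.06559934]), 'tau': array([ 2.65312201e-04, -4.40985811e+01, -1.77150321e+01,  6.34965277e-02,
        5.34286292e-02, -5.58711690e-05]), 'position': array([0.26284357, 0.56631881, 0.22167402]), 'tcp_rot': array([[-9.06967179e-01,  4.21199784e-01, -1.13088507e-03],
       [ 4.21201159e-01,  9.06965815e-01, -1.61068956e-03],
       [ 3.47252006e-04, -1.93717267e-03, -9.99998063e-01]]), 'force': array([-0.19542632, -0.56753858, -0.01867326]), 'moment': array([-0.03145944,  0.04618335,  0.03920401]), 'grasp_force': 0.0, 'opening': 1.0002349440457912}
```

View pics/top1.png

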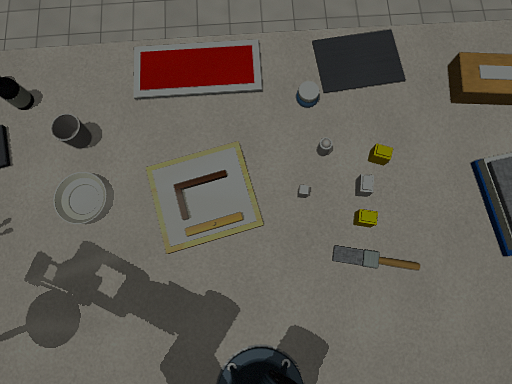

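View pics/side1.png

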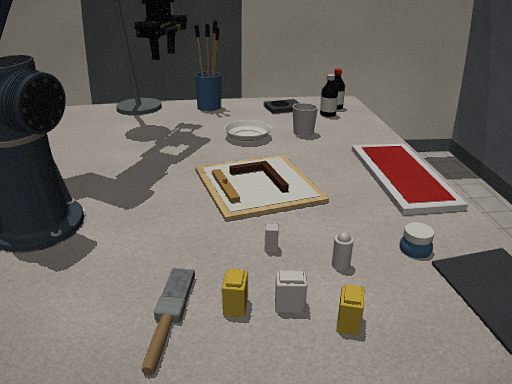

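The top view shows the white oblong seal at about (367,184), between two yellow look-alikes at (381,153) and (367,217). The guide's inside corner is near (186,187) on the board. I'll enlarge both regions.

Run:
```python
from h import *
im=cv2.imread('pics/top1.png')
a=cv2.resize(im[135:235,325:415],None,fx=5,fy=5,interpolation=cv2.INTER_CUBIC)
b=cv2.resize(im[140:260,140:270],None,fx=4,fy=4,interpolation=cv2.INTER_CUBIC)[:500]
cv2.imwrite('pics/c1.png',cv2.resize(np.hstack([a*1.0,b[:500]*1.0] if b.shape[0]==500 else [a,np.vstack([b,np.zeros((20,b.shape[1],3),np.uint8)])]),None,fx=.8,fy=.8))
c=ld('top1.png'); print(px2w(c,[(367,177),(381,150),(367,213),(186,187)],[.062,.062,.062,.013]).round(3))
```

```text
[[ 0.497 -0.304  0.062]
 [ 0.566 -0.349  0.062]
 [ 0.406 -0.292  0.062]
 [ 0.514  0.161  0.013]]
```

View pics/c1.png

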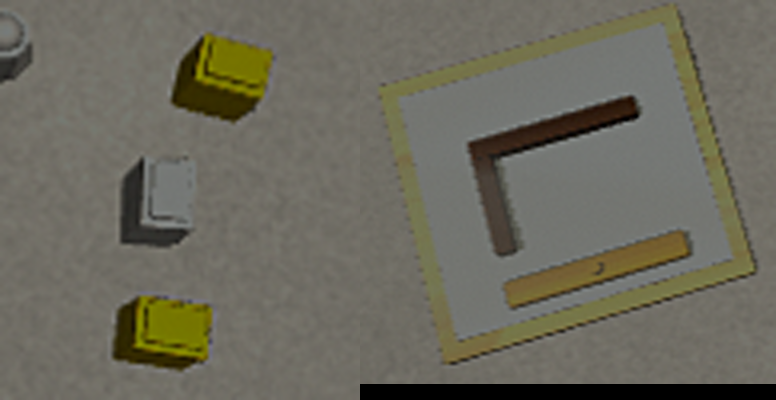

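```bash
python3 - <<'E'
from h import *
c=ld('top1.png')
L=lambda p:[(325+x/4,135+y/4) for x,y in p]
R=lambda p:[(140+(x-360)/3.2,140+y/3.2) for x,y in p]
print('step',px2w(c,L([(147,158),(190,156),(192,220),(150,222)]),[.062]*4).round(4).tolist())
b=px2w(c,R([(378,88),(672,5),(757,272),(447,363)]),[.012]*4);print('board',b.round(4).tolist(),b.mean(0))
for i in range(4):
    d=b[(i+1)%4]-b[i];print(np.hypot(d[0],d[1]),np.degrees(np.arctan2(d[1],d[0])))
print('corner',px2w(c,R([(492,160)]),[.013]))
E
python3 -m inch '[[12,-10,3,6,8.7],[14,-14,3,12,8.7],[16,-18,3,18,8.7],[18,-22,3,22,8.7],[20,-26,3,22,8.7],[20,-30,3,22,8.7],[20,-34,3,22,8.7],[20,-38,3,22,8.7],[20,-42,3,22,8.7],[20,-46,3,22,8.7]]'
python3 -m inch '[[1,-10,0,0,8.7],[1,-20,0,0,8.7],[2,-30,0,0,8.7],[2,-34,0,0,8.7],[2,-40,0,0,8.7],[2,-40,0,0,8.7],[2,-40,0,0,8.7],[2,-40,0,0,8.7],[2,-40,0,0,8.7],[2,-40,0,0,8.7]]'
python3 -c "
from h import *
c=snap('wrist','w1.png');print(c['xyz'],c['rotation'])"
```

```text
step [[0.5048, -0.2912, 0.062], [0.5043, -0.3185, 0.062], [0.4632, -0.3144, 0.062], [0.4636, -0.288, 0.062]]
board [[0.5754, 0.2681, 0.012], [0.6318, 0.0187, 0.012], [0.4002, -0.0378, 0.012], [0.3439, 0.2131, 0.012]] [0.48780245 0.11554035 0.012     ]
0.2556999669069479 -77.25836813745481
0.2383612303065118 -166.2917170332698
0.2571347057853072 102.63691126190012
0.23787140537315088 13.364759568785576
corner [[0.50690025 0.17362999 0.013     ]]
time_s: 0.93
position: [0.4502, 0.208, 0.251]
tcp_rot: [[-0.999, 0.051, 0.0], [0.051, 0.999, -0.0], [-0.0, -0.0, -1.0]]
force: [0.7, -0.6, 0.8]
opening: 0.999
grasp_force: 0.0
time_s: 1.77
position: [0.4699, -0.1942, 0.2511]
tcp_rot: [[-0.999, 0.053, 0.001], [0.053, 0.999, -0.002], [-0.001, -0.002, -1.0]]
force: [0.9, 0.6, -0.7]
opening: 1.001
grasp_force: 0.0
[ 0.39227319 -0.19139455  0.4125106 ] [[ 5.31110075e-02  9.58717115e-01  2.79357681e-01]
 [ 9.98588589e-01 -5.09268492e-02 -1.50760273e-02]
 [-2.26838931e-04  2.79764095e-01 -9.60068747e-01]]
```

View pics/w1.png

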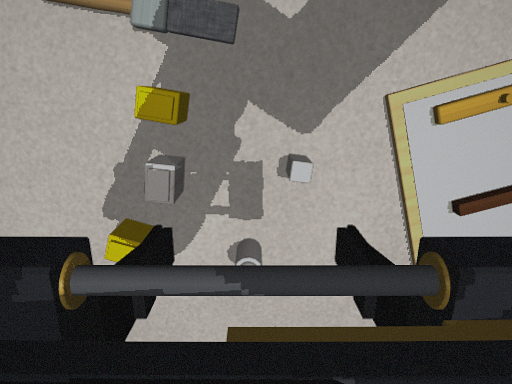

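The wrist view shows the white seal at about (162,182), with the yellow blocks above it at (160,105) and below it at (130,240). I'll centre over it and look closer.

```bash
python3 -m inch '[[1,-4,0,0,8.7],[1,-8,-2,0,8.7],[1,-10.9,-4,0,8.7],[1,-10.9,-6,0,8.7],[1,-10.9,-6,0,8.7],[1,-10.9,-6,0,8.7]]'
python3 -c "
from h import *
c=snap('wrist','w2.png')
im=c['image'];g=im[60:260,150:350];cv2.imwrite('pics/w2c.png',cv2.resize(g,None,fx=3,fy=3,interpolation=cv2.INTER_CUBIC))
print(w2px(c,[[.484,-.303,.062],[.484,-.303,0]]))"
```

```text
time_s: 2.32
position: [0.4787, -0.2978, 0.1898]
tcp_rot: [[-0.999, 0.051, -0.003], [0.051, 0.999, 0.004], [0.004, 0.004, -1.0]]
force: [-0.4, -0.4, 0.8]
opening: 1.0
grasp_force: 0.0
[[249.44794517 190.3083147 ]
 [249.93240376 174.69620421]]
```

View pics/w2c.png

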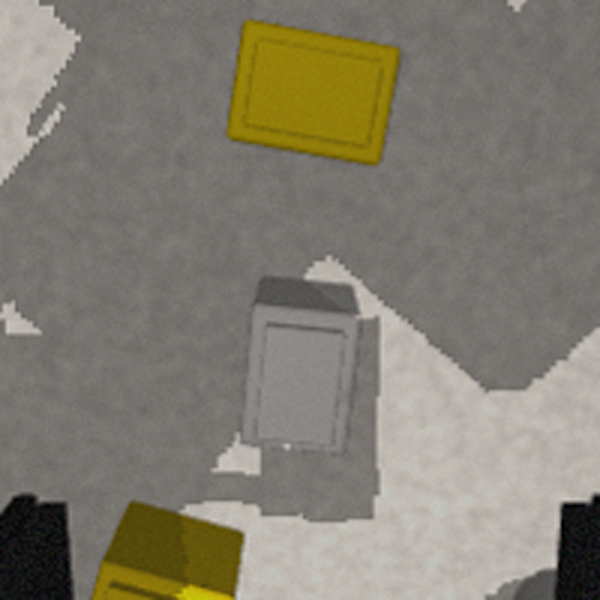

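The crop shows the top of the seal body with corners near (252,303), (358,318), (345,452) and (243,440), turned only slightly.

Run:
```python
from h import *
c=ld('w2.png')
P=px2w(c,[(150+x/3,60+y/3) for x,y in [(252,303),(358,317),(345,452),(243,440)]],[.056]*4)
S=px2w(c,[(150+x/3,60+y/3) for x,y in [(266,323),(347,332),(337,450),(257,441)]],[.062]*4)
for Q in(P,S):
    print(Q.round(4).tolist(),Q.mean(0))
    for i in range(4):
        d=Q[(i+1)%4]-Q[i];print(np.hypot(d[0],d[1]).round(4),np.degrees(np.arctan2(d[1],d[0])).round(1))
print(readout.read_state()['position'])
```

```text
[[0.4574, -0.3156, 0.056], [0.4634, -0.2838, 0.056], [0.5064, -0.2896, 0.056], [0.5008, -0.3214, 0.056]] [ 0.48201592 -0.30258452  0.056     ]
0.0323 79.4
0.0434 -7.6
0.0323 -100.1
0.0437 172.4
[[0.4625, -0.3114, 0.062], [0.4665, -0.2875, 0.062], [0.5035, -0.2921, 0.062], [0.4993, -0.3166, 0.062]] [ 0.48297989 -0.30191792  0.062     ]
0.0243 80.5
0.0373 -7.1
0.0248 -99.8
0.0371 172.1
[ 0.47955173 -0.29792795  0.19110311]
```

```bash
python3 -m inch '[[0.3,-0.4,-4,-5.6,8.7],[0.3,-0.4,-8,-5.6,8.7],[0.3,-0.4,-11,-5.6,8.7],[0.3,-0.4,-14,-5.6,8.7],[0.3,-0.4,-16,-5.6,8.7],[0.3,-0.4,-16.9,-5.6,8.7],[0.3,-0.4,-16.9,-5.6,8.7],[0.3,-0.4,-16.9,-5.6,8.7]]'
python3 -m inch '[[0,0,0,0,5],[0,0,0,0,3],[0,0,0,0,2],[0,0,0,0,2],[0,0,0,0,2],[0,0,0,0,2],[0,0,0,0,2],[0,0,0,0,2],[0,0,0,0,2],[0,0,0,0,2]]'
```

```text
time_s: 3.03
position: [0.4839, -0.303, 0.0235]
tcp_rot: [[-0.989, 0.147, 0.001], [0.147, 0.989, -0.001], [-0.002, -0.001, -1.0]]
force: [-0.5, -0.1, 0.3]
opening: 0.999
grasp_force: 0.0
time_s: 3.87
position: [0.4827, -0.3027, 0.0221]
tcp_rot: [[-0.989, 0.148, -0.0], [0.148, 0.989, 0.001], [0.0, 0.0, -1.0]]
force: [0.0, 0.4, 0.8]
opening: 0.389
grasp_force: 30.0
```

```bash
python3 -m inch '[[0,0,3,0,2],[0,0,7,0,2],[0,0,11,0,2],[0,0,15,0,2],[0,2,19,0,2],[0,6,20,0,2],[0,10,20,0,2],[0,14,20,0,2],[0,18,20,0,2],[0,22,20,0,2]]'
python3 -m inch '[[0,4,0,0,2],[0,8,0,0,2],[0,12,0,0,2],[0,16,0,0,2],[0,20,0,0,2],[0,20,0,0,2],[0,20,0,0,2],[0,20,0,0,2]]'
python3 -c "
from h import *
c=snap('wrist','w3.png')
im=c['image'];cv2.imwrite('pics/w3c.png',cv2.resize(im[20:300,130:512],None,fx=2,fy=2,interpolation=cv2.INTER_CUBIC))
print(w2px(c,[[.508,.168,.013]]))"
```

```text
time_s: 4.7
position: [0.4819, -0.0811, 0.222]
tcp_rot: [[-0.989, 0.149, -0.001], [0.149, 0.989, 0.0], [0.001, 0.0, -1.0]]
force: [0.4, 0.2, -2.0]
opening: 0.388
grasp_force: 30.0
time_s: 5.37
position: [0.4823, 0.117, 0.2218]
tcp_rot: [[-0.989, 0.147, -0.001], [0.147, 0.989, -0.001], [0.001, -0.001, -1.0]]
force: [-0.1, -1.1, -1.9]
opening: 0.389
grasp_force: 30.0
[[302.21307409 180.83231076]]
```

View pics/w3c.png

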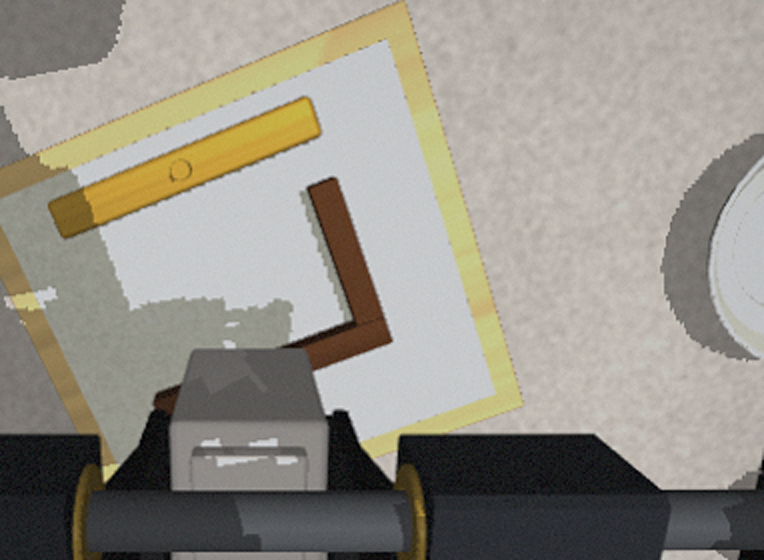

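The crop shows the L guide with the inner top corner at about (355,320). The short leg runs up to (308,187), and the seal is held upright at the bottom centre.

Run:
```python
from h import *
c=ld('w3.png'); f=lambda p,z:px2w(c,[(130+x/2,20+y/2) for x,y in p],[z]*len(p))
T=f([(355,321),(308,187),(337,178),(384,317),(392,342),(284,348)],.031)
B=f([(407,2),(522,404)],.012)
print(T.round(4).tolist())
a=lambda d:np.degrees(np.arctan2(d[1],d[0])).round(2)
print('leg dir',a(T[0]-T[1]),a(T[3]-T[2]),a(T[5]-T[0])+90,np.linalg.norm(T[4]-T[0]), 'board',a(B[1]-B[0]),B.round(4).tolist())
s=readout.read_state();y=s['tcp_rot'][:,1];print('tooly',a(y),s['position'])
for yaw in(13,13.5):
    t=np.radians(yaw);R=np.array([[np.cos(t),-np.sin(t)],[np.sin(t),np.cos(t)]]);print('outer->corner',T[4][:2]-R@[.016,.016],'target',T[0][:2]+R@[-.017,-.023])
```

```text
[[0.5035, 0.1718, 0.031], [0.4285, 0.155, 0.031], [0.4261, 0.1704, 0.031], [0.5036, 0.1878, 0.031], [0.5185, 0.1909, 0.031], [0.5131, 0.1312, 0.031]]
leg dir 12.6 12.62 13.340000000000003 0.024244956047842388 board 12.44 [[0.3453, 0.2179, 0.012], [0.5748, 0.2686, 0.012]]
tooly 81.47 [0.48258925 0.11629899 0.22185637]
outer->corner [0.50647193 0.17167484] target [0.49211296 0.14554951]
outer->corner [0.50663984 0.17157093] target [0.49234233 0.14545111]
```

```bash
python3 -m inch '[[0.1,1.5,0,-7,2],[0.1,1.5,0,-14,2],[0.1,1.5,0,-21,2],[0.1,1.5,-1,-28,2],[0.1,1.5,-2,-35,2],[0.1,1.5,-3,-42,2],[0.1,1.5,-4,-49,2],[0.1,1.5,-5,-56,2],[0.1,1.5,-6,-63,2],[0.1,1.5,-7,-68.7,2]]'
python3 -m inch '[[0,0,-3,0,2],[0,0,-6,0,2],[0,0,-8,0,2],[0,0,-9,0,2],[0,0,-10,0,2],[0,0,-10.5,0,2],[0,0,-10.5,0,2],[0,0,-10.5,0,2],[0,0,-10.5,0,2],[0,0,-10.5,0,2]]'
python3 -c "
from h import *
c=snap('wrist','w4.png');d=snap('side','s4.png')
a=cv2.resize(d['image'][130:230,180:340],None,fx=5,fy=5,interpolation=cv2.INTER_CUBIC)
cv2.imwrite('pics/s4c.png',a)
s=readout.read_state();print(s['position'],s['tcp_rot'][:,1],s['joint_positions'],s['force'])"
```

```text
time_s: 6.25
position: [0.4843, 0.13, 0.1517]
tcp_rot: [[-0.212, 0.977, -0.0], [0.977, 0.212, -0.0], [-0.0, -0.0, -1.0]]
force: [-1.2, -0.8, -1.8]
opening: 0.387
grasp_force: 30.0
time_s: 7.08
position: [0.4846, 0.1321, 0.0482]
tcp_rot: [[-0.221, 0.975, 0.002], [0.975, 0.221, 0.0], [-0.0, 0.002, -1.0]]
force: [0.1, -0.6, -2.5]
opening: 0.385
grasp_force: 30.0
[0.48437533 0.13215843 0.0479759 ] [0.97512718 0.22163984 0.00165999] [ 2.48936537e+00  3.76046363e+01  1.07523690e+02 -1.52009983e-03
  3.47748430e+01 -1.03147568e+01] [-1.02748839 -0.05966    -2.69661767]
```

View pics/s4c.png

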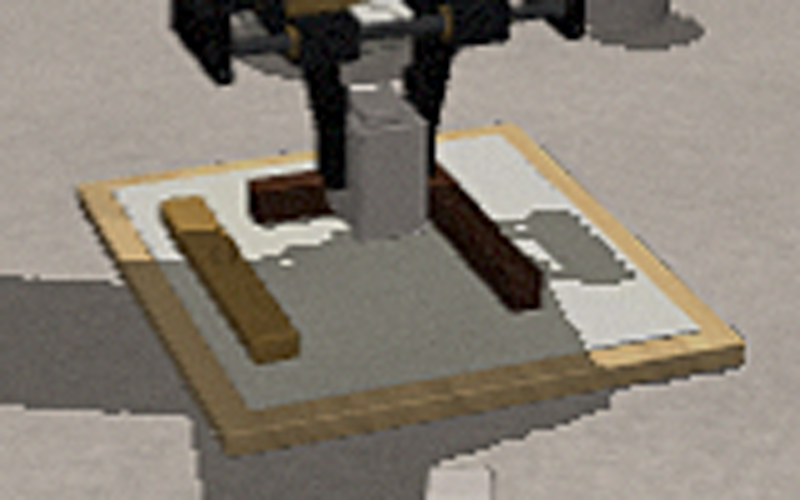

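```bash
python3 -m inch '[[0,0,-0.5,0,2],[0,0,-1.0,0,2],[0,0,-1.2,0,2],[0,0,-1.2,0,2],[0,0,-1.3,0,2],[0,0,-1.3,0,2],[0,0,-1.3,0,2]]'
```

```text
time_s: 7.77
position: [0.4837, 0.132, 0.0351]
tcp_rot: [[-0.222, 0.975, 0.0], [0.975, 0.222, -0.0], [-0.0, 0.0, -1.0]]
force: [-2.2, 0.1, 9.8]
opening: 0.384
grasp_force: 30.0
```

```bash
python3 -m inch '[[0.2,0.3,0.1,0,2],[0.4,0.6,0.1,0,2],[0.6,0.9,0.1,0,2],[0.68,1.08,0.1,0,2],[0.68,1.08,0.1,0,2],[0.68,1.08,0.1,0,2]]'
python3 -m inch '[[0.1,0.02,0,0,2],[0.1,0.02,0,0,2],[0.2,0.05,0,0,2],[0.2,0.05,0,0,2],[0.2,0.05,0,0,2],[0.2,0.05,0,0,2]]'
```

```text
time_s: 8.27
position: [0.4912, 0.1432, 0.0351]
tcp_rot: [[-0.221, 0.975, 0.001], [0.975, 0.221, 0.0], [0.0, 0.001, -1.0]]
force: [1.2, 0.5, -0.9]
opening: 0.385
grasp_force: 30.0
time_s: 8.77
position: [0.4926, 0.1432, 0.0351]
tcp_rot: [[-0.221, 0.975, -0.0], [0.975, 0.221, -0.0], [-0.0, -0.0, -1.0]]
force: [-1.6, 0.8, -0.2]
opening: 0.387
grasp_force: 30.0
```

```bash
python3 -m inch '[[0.1,0.02,0,0,2],[0.1,0.02,0,0,2],[0.1,0.02,0,0,2],[0.1,0.02,0,0,2]]'
python3 -m inch '[[0.1,0.02,0,0,2],[0.1,0.02,0,0,2],[0.1,0.02,0,0,2],[0.1,0.02,0,0,2]]'
```

```text
time_s: 9.1
position: [0.4941, 0.1435, 0.0351]
tcp_rot: [[-0.221, 0.975, 0.001], [0.975, 0.221, 0.0], [-0.0, 0.001, -1.0]]
force: [-0.2, 0.2, -1.6]
opening: 0.391
grasp_force: 30.0
time_s: 9.43
position: [0.4947, 0.1437, 0.0351]
tcp_rot: [[-0.221, 0.975, -0.0], [0.975, 0.221, 0.0], [0.0, -0.0, -1.0]]
force: [-0.3, -0.1, -2.5]
opening: 0.39
grasp_force: 30.0
```

```bash
python3 -m inch '[[0.1,0.02,0,0,2],[0.1,0.02,0,0,2],[0.1,0.02,0,0,2],[0.1,0.02,0,0,2]]'
python3 -m inch '[[0.1,0.02,0,0,2],[0.1,0.02,0,0,2],[0.1,0.02,0,0,2],[0.1,0.02,0,0,2]]'
```

```text
time_s: 9.77
position: [0.4957, 0.1439, 0.0352]
tcp_rot: [[-0.221, 0.975, -0.0], [0.975, 0.221, 0.0], [0.0, -0.0, -1.0]]
force: [0.0, -0.0, -2.3]
opening: 0.388
grasp_force: 30.0
time_s: 10.1
position: [0.4967, 0.1441, 0.0352]
tcp_rot: [[-0.221, 0.975, -0.0], [0.975, 0.221, 0.0], [0.0, 0.0, -1.0]]
force: [0.7, -0.8, -2.4]
opening: 0.389
grasp_force: 30.0
```

```bash
python3 -m inch '[[-0.02,0.1,0,0,2],[-0.02,0.1,0,0,2],[-0.04,0.2,0,0,2],[-0.04,0.2,0,0,2],[-0.04,0.2,0,0,2]]'
```

```text
time_s: 10.52
position: [0.4962, 0.1462, 0.0352]
tcp_rot: [[-0.221, 0.975, -0.0], [0.975, 0.221, -0.0], [0.0, -0.0, -1.0]]
force: [-0.1, 0.3, -2.6]
opening: 0.391
grasp_force: 30.0
```

```bash
python3 -m inch '[[0.1,0.02,0,0,2],[0.1,0.02,0,0,2],[0.1,0.02,0,0,2],[0.1,0.02,0,0,2]]'
python3 -m inch '[[0.1,0.02,0,0,2],[0.1,0.02,0,0,2],[0.1,0.02,0,0,2],[0.1,0.02,0,0,2]]'
python3 - <<'E'
from h import *
d=snap('side','s5.png');c=snap('wrist','w5.png')
a=cv2.resize(d['image'][140:200,220:300],None,fx=5,fy=5,interpolation=cv2.INTER_CUBIC)
b=cv2.resize(c['image'],(400,300)); cv2.imwrite('pics/s5c.png',np.hstack([a,b]))
E
```

```text
time_s: 10.85
position: [0.4967, 0.1463, 0.0351]
tcp_rot: [[-0.221, 0.975, -0.001], [0.975, 0.221, -0.0], [0.0, -0.001, -1.0]]
force: [-1.0, 0.0, -1.3]
opening: 0.386
grasp_force: 30.0
time_s: 11.18
position: [0.4967, 0.1463, 0.0352]
tcp_rot: [[-0.222, 0.975, -0.003], [0.975, 0.222, -0.0], [0.0, -0.003, -1.0]]
force: [-5.0, -2.4, 2.4]
opening: 0.384
grasp_force: 30.0
```

View pics/s5c.png

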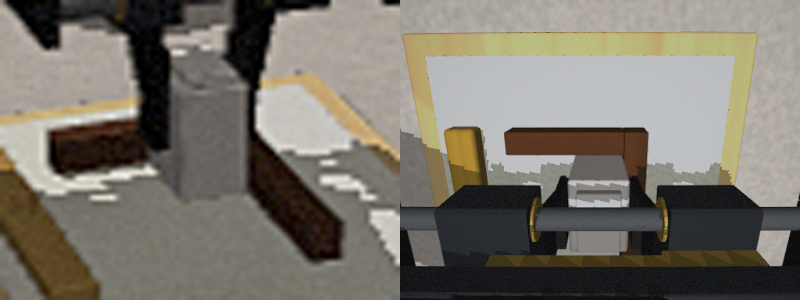

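The seal is now touching the long leg, with a force of about -5 N. In the wrist view it still stands just short of the short leg. Next I'll close in along board y.

```bash
python3 -m inch '[[-0.02,0.1,0,0,2],[-0.02,0.1,0,0,2],[-0.02,0.1,0,0,2],[-0.02,0.1,0,0,2]]'
python3 -m inch '[[-0.02,0.1,0,0,2],[-0.02,0.1,0,0,2],[-0.02,0.1,0,0,2],[-0.02,0.1,0,0,2]]'
```

```text
time_s: 11.62
position: [0.4966, 0.1468, 0.0352]
tcp_rot: [[-0.222, 0.975, -0.003], [0.975, 0.222, -0.001], [-0.0, -0.003, -1.0]]
force: [-5.6, -4.0, 2.6]
opening: 0.386
grasp_force: 30.0
time_s: 11.95
position: [0.4964, 0.1476, 0.0352]
tcp_rot: [[-0.222, 0.975, -0.003], [0.975, 0.222, -0.001], [-0.001, -0.003, -1.0]]
force: [-5.2, -4.7, 2.2]
opening: 0.386
grasp_force: 30.0
```

```bash
python3 -m inch '[[-0.02,0.1,0,0,2],[-0.02,0.1,0,0,2],[-0.02,0.1,0,0,2],[-0.02,0.1,0,0,2]]'
python3 -m inch '[[-0.02,0.1,0,0,2],[-0.02,0.1,0,0,2],[-0.02,0.1,0,0,2],[-0.02,0.1,0,0,2]]'
```

```text
time_s: 12.28
position: [0.4963, 0.1484, 0.0352]
tcp_rot: [[-0.222, 0.975, -0.003], [0.975, 0.222, -0.002], [-0.001, -0.003, -1.0]]
force: [-4.5, -6.0, 2.3]
opening: 0.387
grasp_force: 30.0
time_s: 12.62
position: [0.4962, 0.1485, 0.0352]
tcp_rot: [[-0.223, 0.975, -0.003], [0.975, 0.223, -0.003], [-0.002, -0.004, -1.0]]
force: [-4.9, -9.5, 2.8]
opening: 0.391
grasp_force: 30.0
```

```bash
python3 -m inch '[[0.03,0.06,-0.03,0,2],[0.07,0.12,-0.03,0,2],[0.1,0.15,-0.03,0,2],[0.1,0.15,-0.03,0,2],[0.1,0.15,-0.03,0,2]]'; python3 -c "
from h import *
s=readout.read_state();R=np.array([[.975,.222],[-.222,.975]]);print(R@s['force'][:2],s['force'],s['moment'],s['tcp_rot'])"
```

```text
time_s: 13.03
position: [0.4963, 0.1485, 0.0352]
tcp_rot: [[-0.224, 0.975, -0.005], [0.975, 0.224, -0.005], [-0.004, -0.006, -1.0]]
force: [-5.9, -15.5, 7.9]
opening: 0.394
grasp_force: 30.0
[ -9.17777519 -13.76293891] [ -5.89349468 -15.45773818   7.90637842] [-2.82328155  1.08252191 -0.09878426] [[-0.22355388  0.97467731 -0.00527345]
 [ 0.97468441  0.22352822 -0.00504283]
 [-0.00373637 -0.00626729 -0.99997338]]
```

```bash
python3 -m inch '[[0.06,0.02,0,0,2],[0.12,0.04,0,0,2],[0.15,0.05,0,0,2],[0.15,0.05,0,0,2],[0.15,0.05,0,0,2]]'
python3 - <<'E'
from h import *
s=readout.read_state();R=np.array([[.975,.222],[-.222,.975]]);print(R@s['force'][:2],s['force'],s['tcp_rot'][:,2])
d=snap('side','s6.png');c=snap('wrist','w6.png')
a=cv2.resize(d['image'][140:200,220:300],None,fx=5,fy=5,interpolation=cv2.INTER_CUBIC)
b=cv2.resize(c['image'][140:290,150:350],None,fx=2,fy=2,interpolation=cv2.INTER_CUBIC); cv2.imwrite('pics/s6c.png',np.hstack([a,b]))
E
```

```text
time_s: 13.45
position: [0.4963, 0.1486, 0.0352]
tcp_rot: [[-0.224, 0.975, -0.008], [0.975, 0.224, -0.006], [-0.004, -0.009, -1.0]]
force: [-8.4, -18.7, 10.6]
opening: 0.391
grasp_force: 30.0
[-12.36071032 -16.33561329] [ -8.42595318 -18.6729999   10.56791265] [-0.00829873 -0.00585654 -0.99994841]
```

View pics/s6c.png

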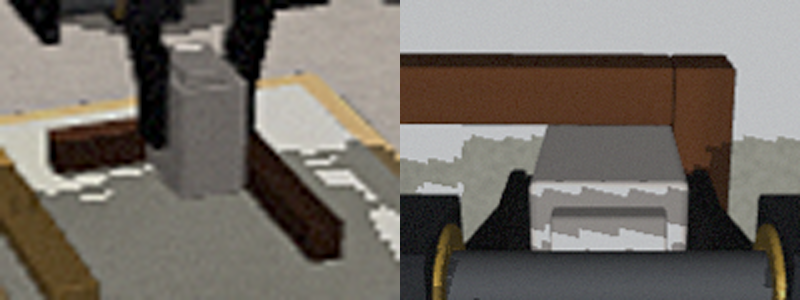

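```bash
python3 -m inch '[[0.03,0,-0.02,0,2],[0.05,0,-0.03,0,2],[0.05,0,-0.03,0,2],[0.05,0,-0.03,0,2],[0.05,0,-0.03,0,2],[0.05,0,-0.03,0,2],[0.05,0,-0.03,0,2],[0.05,0,-0.03,0,2]]'
python3 - <<'E'
from h import *
s=readout.read_state();R=np.array([[.975,.222],[-.222,.975]]);print(R@s['force'][:2],s['force'],s['tcp_rot'][:,2],s['position'])
E
```

```text
time_s: 14.22
position: [0.4963, 0.1486, 0.0352]
tcp_rot: [[-0.224, 0.975, -0.009], [0.975, 0.224, -0.006], [-0.004, -0.01, -1.0]]
force: [-9.8, -17.3, 12.0]
opening: 0.388
grasp_force: 30.0
[-13.40303614 -14.73320362] [ -9.79808066 -17.34192567  12.01011588] [-0.00907991 -0.00589752 -0.99994139] [0.49632102 0.14858711 0.03524365]
```

Pushes are about 13.4 N and 14.7 N on the legs and 14 N down. The seal is steady and within 0.7° of upright.

```bash
python3 -c "
from rig import bot
print(bot.hand_in())"
```

```text
the job is handed in; nothing more can be done
None
```

I handed the job in with the big oblong seal still gripped and pressed into the inside corner of the guide: about 13 N on the long leg, 15 N on the short leg and 14 N down, tool within 0.7° of vertical; I did not touch the other objects, and the hand-in returned no verdict.

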